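# Refit a roller-ball strip and hold its cover for the screws

### The arm

A 6-joint arm with a two-finger parallel gripper is mounted at the origin on the work surface. World frame = base frame: x ahead of the robot, y to its left, z up, the work surface at z = 0. Lengths are in m, angles in rad, forces in N, time in s.
With the tool pointing down it reaches from about 0.4 to 0.925 m from the base axis. Payload 12.5 kg.
Tool frame: the origin (TCP) lies midway between the tips of the shut fingers; the grasp point (between the pads) lies 19 mm behind it; z points along the fingers, x is the direction in which the jaws open and shut, and the axes are right-handed (so a half turn about z gives the same grasp; the last joint's range is limited). The gripper opens to 95 mm and grips with 3 to 60 N. Pads are 20 mm wide; open, the fingers measure 119 mm over their backs; the gripper's body (75 mm by 180 mm) begins 59 mm behind the grasp point.
Start: joints at [-1.343, 0.491, 1.559, -0, 1.092, -0.106], TCP at [0.205, -0.591, 0.215] pointing down, gripper open.
Joint ranges: [-3.1, 3.1], [-0.84, 2.19], [0.05, 2.79], [-1.13, 4.28], [0.06, 2.93], [-2.69, 2.69]. Speed limits (rad/s): [2.22, 2.22, 2.79, 3.14, 3.14, 3.14].

### API

Orientations are given as a unit quaternion [w, x, y, z].
In Python, from cell import robot gives the robot as it stands.
- The arm moves only by the shell command python3 -m handwheel 'ROWS'. ROWS is JSON, a list of rows, each an object with "xyz": the shift along the tool's x, y, z in m, a list of three; "spin": the turn about the tool's z in degrees; "claw": the finger opening in m, from 0 to 0.0951. A call has 1 to 20 rows; each row shifts and turns the commanded pose from where the row before left it, along the tool's axes as they then stand; what a row does not reach is not made up. A row lasts 1/8 s, in which the tool goes at most 62.5 mm and 10.7 degrees, less where a joint would pass 70% of its speed; a pose out of reach is approached as far as the arm can. A call is refused whole if a number of a shift passes 0.0625 or a number of a turn 10.7, either way. A call with a gripper value outside its range is refused whole. The fingers move at their own pace and stop on an object; the grip force is fixed at half the most. Time passes only in rows, so rows that do not move let the fingers close. It gives the time, the measured TCP pose, the force and the opening at its end, in the units of the state.
- robot.read_state(): the state, without advancing time (a new reading comes with each control period).
- robot.grab_frame(name): name is "scene" or "top" or "wrist"; returns the picture (384x512x3 uint8, blue, green, red); there is no depth.
- robot.get_calibration(name): a dict with "fx", "fy", "cx", "cy" (pixels), "rvec" (rotation vector, rad) and "tvec" (3), from world to camera coordinates, as OpenCV has them. Camera axes: x right, y down, z forward; pixel columns grow to the right and rows downward; lengths in m; the calibration is good to about 2 mm. The wrist camera is an equidistant fisheye: a pixel r from the principal point sees the ray r / f radians off the axis. A picture is of the moment at which its call begins: read the wrist's pose just before it. get_calibration takes no time and is no camera call; for the wrist camera it gives the pose at the moment of the call.
- robot.close_job(): hands the job in, once; it reports no verdict.
The state is a dict: "time": time; "qpos": joint angles; "qvel": joint speeds; "tau": joint torques, N m; "ee_pos": TCP position; "ee_rot": TCP orientation; "ft_force": force on the tool from outside, world axes, zero at the start; "wrist_torque": the same for the moment, N m; "finger_gap": finger opening in m.
Only numpy, scipy, OpenCV 4.12 (cv2) and the standard library are available. Lean on these libraries where they do the work, as an engineer would, in place of code of your own. Each camera call takes 0.05 s, during which the arm holds its last target.

### The job

Refit the roller-ball strip on which wet frames are turned: take the three bright steel balls from the black tray and put one in each of the strip's three cups, leaving the rust-brown ball in the tray. Then lift the blue cover plate off its drying battens and bring it over the strip, and finish still holding it there, level and still, about 15 mm above the raised end pads and touching neither strip nor balls, with each of its four screw holes straight over a threaded hole, ready for me to start the screws: do not set it down or let go. Leave the paint tin, cup, brush and turquoise frame where they are.

Things in the scene. Friction and masses are not known exactly. Their poses are not given: they have to be found in the camera images.
- strip: Roller-ball strip bolted to the bench: a bare aluminium bar 50 mm wide (x), 200 mm long (y, the long axis), with three black-lined open cups in a row along its middle and a raised end pad (50 x 30 mm) at each end. Origin: centre of its underside, on the bench; z up. The deck round the cups is 34 mm above the bench, the end pads' tops 44 mm. Low bolt-down tabs reach 24 mm past each end. It does not move.
- cup0 (a point): Where the centre of a ball lies when it sits in cup 0 of the strip: 4.5 mm above the deck, 38.5 mm above the bench. The cup is a round recess 27 mm across and 8 mm deep; neighbouring cups are 46 mm apart. Axes as the strip's.
- cup1 (a point): Where the centre of a ball lies when it sits in cup 1 of the strip: 4.5 mm above the deck, 38.5 mm above the bench. The cup is a round recess 27 mm across and 8 mm deep; neighbouring cups are 46 mm apart. Axes as the strip's.
- cup2 (a point): Where the centre of a ball lies when it sits in cup 2 of the strip: 4.5 mm above the deck, 38.5 mm above the bench. The cup is a round recess 27 mm across and 8 mm deep; neighbouring cups are 46 mm apart. Axes as the strip's.
- thread0 (a point): Mouth of threaded hole 0 of the strip (7 mm bore with a brass ring round it) in the top of an end pad, 44 mm above the bench. The four holes form a rectangle 30 mm (strip's x) by 170 mm (strip's y) round the strip's centre. Axes as the strip's.
- thread1 (a point): Mouth of threaded hole 1 of the strip (7 mm bore with a brass ring round it) in the top of an end pad, 44 mm above the bench. The four holes form a rectangle 30 mm (strip's x) by 170 mm (strip's y) round the strip's centre. Axes as the strip's.
- thread2 (a point): Mouth of threaded hole 2 of the strip (7 mm bore with a brass ring round it) in the top of an end pad, 44 mm above the bench. The four holes form a rectangle 30 mm (strip's x) by 170 mm (strip's y) round the strip's centre. Axes as the strip's.
- thread3 (a point): Mouth of threaded hole 3 of the strip (7 mm bore with a brass ring round it) in the top of an end pad, 44 mm above the bench. The four holes form a rectangle 30 mm (strip's x) by 170 mm (strip's y) round the strip's centre. Axes as the strip's.
- ball0_center (a point): Centre of a bright bare steel ball, 25 mm across, 64 g. At the start it sits in a pocket of the black tray, its centre about 8.8 mm above the tray's top face and 23 mm above the bench. The axes turn with the ball and mean nothing.
- ball1_center (a point): Centre of a bright bare steel ball, 25 mm across, 64 g. At the start it sits in a pocket of the black tray, its centre about 8.8 mm above the tray's top face and 23 mm above the bench. The axes turn with the ball and mean nothing.
- ball2_center (a point): Centre of a bright bare steel ball, 25 mm across, 64 g. At the start it sits in a pocket of the black tray, its centre about 8.8 mm above the tray's top face and 23 mm above the bench. The axes turn with the ball and mean nothing.
- reject_center (a point): Centre of the rust-brown reject ball, 25 mm across, in one of the tray's four pockets.
- tray: Black moulded tray fixed to the bench, 50 mm wide (x), 180 mm long (y), 14 mm high (17 mm at the rims at its two ends), with four round pockets in a row along y, 42 mm apart, each with one ball. Origin: centre of its underside; z up.
- battens: Two wooden drying battens fixed to the bench, each 90 mm long (x), 16 mm wide and 22 mm high, parallel, 150 mm apart centre to centre along y, with bare bench between them. Origin: midway between them, at bench level; z up. The cover lies across them.
- cover: The blue enamelled cover plate, 60 mm wide (x), 200 mm long (y, the long axis) and 5 mm thick, about 150 g, with three 24 mm ball windows along its middle and four 15 mm screw holes at its ends. The same either way round. Origin: centre of its underside, 22 mm above the bench at the start; z up.
- cover_center (a point): Centre of the cover plate, half-way up its thickness (also its centre of mass). Axes as the cover's. It can be gripped here across its 60 mm width, along x.
- hole0 (a point): Centre of screw hole 0 of the cover (15 mm across), at the underside. The four form a rectangle 30 mm (cover's x) by 170 mm (cover's y) round the plate's centre. Axes as the cover's.
- hole1 (a point): Centre of screw hole 1 of the cover (15 mm across), at the underside. The four form a rectangle 30 mm (cover's x) by 170 mm (cover's y) round the plate's centre. Axes as the cover's.
- hole2 (a point): Centre of screw hole 2 of the cover (15 mm across), at the underside. The four form a rectangle 30 mm (cover's x) by 170 mm (cover's y) round the plate's centre. Axes as the cover's.
- hole3 (a point): Centre of screw hole 3 of the cover (15 mm across), at the underside. The four form a rectangle 30 mm (cover's x) by 170 mm (cover's y) round the plate's centre. Axes as the cover's.
- tin: Paint tin, ochre with blue drips, 100 mm across, 120 mm high. Origin: centre of its underside.
- pot: White plastic cup, 76 mm across the rim, 95 mm high. Origin: centre of its underside.
- frame: Turquoise painted picture frame lying flat, 120 x 170 mm, 16 mm high. Origin: centre of its underside.
- brush: Paint brush lying on the bench. Origin: on its handle line, at bench level.
There are look-alikes about, which are no part of the job. Of the things like the cover, leave any that is yellow; of the rest the smaller one is meant.

How it is judged:
On the way, in this order (a step that is already met when the one before it is completed fails the run):
1. a bright steel ball sits in each of the strip's three cups (distance between any of ball0_center, ball1_center, ball2_center and cup0 below 0.004 m and distance between any of ball0_center, ball1_center, ball2_center and cup1 below 0.004 m and distance between any of ball0_center, ball1_center, ball2_center and cup2 below 0.004 m and contact force between the fingers and ball0 below 0.05 N and contact force between the fingers and ball1 below 0.05 N and contact force between the fingers and ball2 below 0.05 N), for 0.2 s.
2. the cover plate is lifted clear of its battens in the gripper (contact force between the fingers and cover above 1 N and height (world z) of cover_center above 0.045 m), for 0.1 s.
At the end, for the whole second after the job is handed in: A bright ball seated in each cup (within 4 mm); the cover held in the gripper, still, level within 0.1 rad, 6 to 26 mm above the end pads, touching neither strip nor balls, every screw hole within 4 mm of a threaded hole; rusty ball in its pocket, bystanders moved under 20 mm (distance between any of ball0_center, ball1_center, ball2_center and cup0 below 0.004 m and distance between any of ball0_center, ball1_center, ball2_center and cup1 below 0.004 m and distance between any of ball0_center, ball1_center, ball2_center and cup2 below 0.004 m and ((horizontal distance between hole0 and thread0 below 0.004 m and horizontal distance between hole1 and thread1 below 0.004 m and horizontal distance between hole2 and thread2 below 0.004 m and horizontal distance between hole3 and thread3 below 0.004 m) or (horizontal distance between hole0 and thread3 below 0.004 m and horizontal distance between hole1 and thread2 below 0.004 m and horizontal distance between hole2 and thread1 below 0.004 m and horizontal distance between hole3 and thread0 below 0.004 m)) and z of cover in the frame of strip between 0.05 and 0.07 m and angle between cover's own z axis and vertical below 0.1 rad and linear speed of cover below 0.02 m/s and contact force between the fingers and cover above 1 N and contact force between cover and strip below 0.05 N and contact force between cover and ball0 below 0.05 N and contact force between cover and ball1 below 0.05 N and contact force between cover and ball2 below 0.05 N and distance of reject_center from where it was at the start of the episode below 0.015 m and distance of each of tin, pot, frame, brush from where it was at the start of the episode below 0.02 m); the arm keeps its last pose, push and grip.
It fails at once if the rust-brown ball is taken or knocked out of its pocket (distance of reject_center from where it was at the start of the episode above 0.015 m).
It fails at once if the cover plate is set down on or knocked against the strip or its balls (contact force between cover and strip above 3 N or contact force between cover and ball0 above 3 N or contact force between cover and ball1 above 3 N or contact force between cover and ball2 above 3 N).
It fails at once if the paint tin, cup, frame or brush is knocked or moved by more than 20 mm (distance of any of tin, pot, frame, brush from where it was at the start of the episode above 0.02 m).
It also fails if it takes over 72 s, if anything falls off the work surface, if the arm or the gripper's body presses on something with over 40 N, if the wrist force passes 120 N, or if a joint passes its speed limit or range.

## Working session

There is one attempt and no reset: what is moved stays moved. The work goes in short steps, Python scripts to look and compute and a shell command to move; the robot and the scene stay as the last step left them, time stands still between calls to the robot, and variables do not carry over. Pictures are saved under pics/ and viewed, and the job is handed in when it is done.

```bash
ls; mkdir -p pics; python3 - <<'E'
from cell import robot
import cv2
s=robot.read_state();print(s)
for n in("scene","top","wrist"):
    c=robot.get_calibration(n);print(n,c)
    cv2.imwrite(f"pics/{n}0.png",robot.grab_frame(n))
E
```

```text
pics
{'time': 0.0, 'qpos': array([-1.34257473e+00,  4.91561690e-01,  1.55947234e+00, -2.40231847e-05,
        1.09165197e+00, -1.05594673e-01]), 'qvel': array([-0.00235116,  0.00105148, -0.00101896, -0.00077218, -0.00014349,
       -0.00115718]), 'tau': array([ 9.54221764e-05, -6.12648082e+01, -2.58189958e+01,  6.93845353e-02,
        4.82056872e-02, -4.76894411e-05]), 'ee_pos': array([ 0.2047457 , -0.5902546 ,  0.21405253]), 'ee_rot': array([-3.54160140e-04,  8.14757966e-01, -5.79800963e-01, -4.16573959e-04]), 'ft_force': array([0.70465008, 0.05317716, 0.15720827]), 'wrist_torque': array([ 0.01673772, -0.04373947, -0.01006838]), 'finger_gap': 0.09531035052784215}
scene {'fx': 356.1553538114912, 'fy': 356.1553538114912, 'cx': 249.18672911024902, 'cy': 191.64647817905504, 'rvec': array([ 2.03160241,  1.25320615, -0.5404629 ]), 'tvec': array([-0.19409556, -0.28890344,  1.55143139])}
top {'fx': 469.49136140503066, 'fy': 469.49136140503066, 'cx': 259.6206954684111, 'cy': 191.68788384430124, 'rvec': array([ 2.15862425, -2.19874027,  0.08704154]), 'tvec': array([-0.05782477,  0.56633415,  1.43613369])}
wrist {'fx': 297.3186396354542, 'fy': 297.3186396354542, 'cx': 258.6543209371898, 'cy': 189.81387496691917, 'rvec': array([-2.36034538,  1.67855809,  0.24533181]), 'tvec': array([-0.62389553, -0.03187586,  0.39067892])}
```

View pics/top0.png

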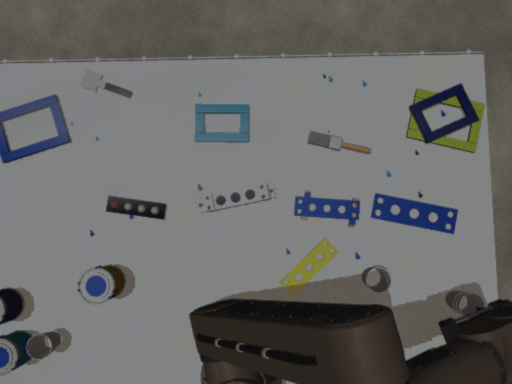

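View pics/scene0.png

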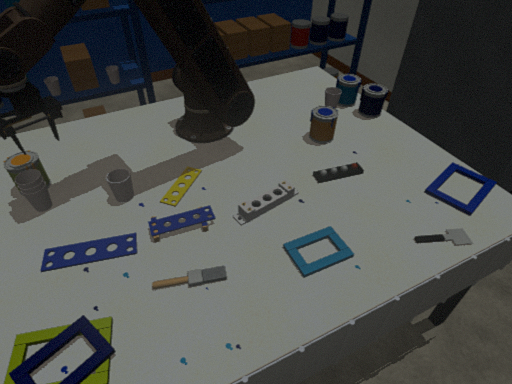

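View pics/wrist0.png

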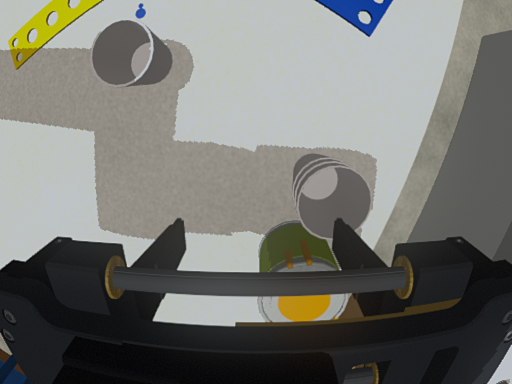

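```bash
cat > h.py <<'E'
import numpy as np, cv2
from cell import robot
from scipy.spatial.transform import Rotation as R
def rays(cal,px,fish):
    px=np.atleast_2d(px).astype(float)
    x=(px[:,0]-cal["cx"])/cal["fx"];y=(px[:,1]-cal["cy"])/cal["fy"]
    if fish:
        r=np.hypot(x,y)+1e-12;d=np.c_[np.sin(r)*x/r,np.sin(r)*y/r,np.cos(r)]
    else: d=np.c_[x,y,np.ones_like(x)]
    M=R.from_rotvec(cal["rvec"]).as_matrix()
    return -M.T@cal["tvec"], d@M
def plane(cal,px,z,fish=False):
    o,d=rays(cal,px,fish); t=(z-o[2])/d[:,2]
    return (o+d*t[:,None])[:,:2]
def proj(cal,P,fish=False):
    c=R.from_rotvec(cal["rvec"]).apply(np.atleast_2d(P))+cal["tvec"]
    if fish:
        rr=np.hypot(c[:,0],c[:,1])+1e-12;th=np.arctan2(rr,c[:,2]);u=c[:,:2]/rr[:,None]*th[:,None]
    else:u=c[:,:2]/c[:,2:]
    return np.c_[u[:,0]*cal["fx"]+cal["cx"],u[:,1]*cal["fy"]+cal["cy"]]
def tcp():
    s=robot.read_state();q=s["ee_rot"];return s["ee_pos"],R.from_quat([q[1],q[2],q[3],q[0]]).as_matrix()
E
python3 - <<'E'
from h import *
im=cv2.imread("pics/top0.png");c=robot.get_calibration("top")
a=cv2.resize(im[170:240,90:290],None,fx=4,fy=4,interpolation=cv2.INTER_CUBIC)
b=cv2.resize(im[180:250,280:480],None,fx=4,fy=4,interpolation=cv2.INTER_CUBIC)
cv2.imwrite("pics/c1.png",np.vstack([a,b]))
for n,p,z in [("tray",(136,208),.014),("strip",(236,197),.04),("cover",(327,208),.027),("big",(414,213),.005),("tin",(97,286),.12),("pot",(374,275),.09),("frame",(222,123),.016),("brush",(340,143),.01),("yellow",(309,266),0.)]:
    print(n,plane(c,p,z).round(3))
p,M=tcp();print(M.round(3));w=robot.get_calibration("wrist");o,_=rays(w,(0,0),True);Mw=R.from_rotvec(w["rvec"]).as_matrix()
print("cam in tool",M.T@(o-p),(Mw@M).round(3))
E
```

```text
tray [[0.522 0.318]]
strip [[0.549 0.005]]
cover [[ 0.51  -0.275]]
big [[ 0.491 -0.55 ]]
tin [[0.296 0.401]]
pot [[ 0.309 -0.398]]
frame [[0.786 0.047]]
brush [[ 0.716 -0.325]]
yellow [[ 0.332 -0.218]]
[[ 0.328 -0.945 -0.   ]
 [-0.945 -0.328  0.001]
 [-0.001 -0.    -1.   ]]
cam in tool [-0.00079057 -0.08113559 -0.16891705] [[ 1.    -0.001 -0.   ]
 [ 0.     0.958 -0.285]
 [ 0.     0.285  0.958]]
```

View pics/c1.png

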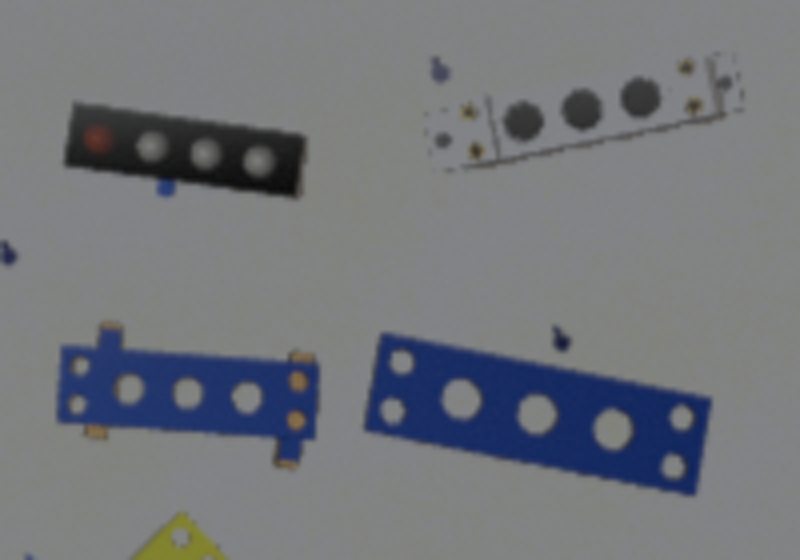

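The look-alikes for the cover in the top view are:
- a blue plate on battens at (327,208), which has wood and blue-painted batten ends
- a larger blue plate lying flat at (414,213)
- a yellow plate at (309,266)

The smaller blue plate on the battens is the one meant. The tray's balls run from rust (114,204) to bright at (128,206), (141,208) and (155,210). Next I measure these.

```bash
cat > m.py <<'E'
from h import *
c=robot.get_calibration("top")
def P(l,o,z): return plane(c,np.array(l)/4.+np.array(o)-0.375,z)
b=P([(97,138),(152,146),(206,153),(259,161)],(90,170),.024)
th=P([(469,111),(476,150),(686,67),(694,105)],(90,170),.044)
cu=P([(523,120),(582,109),(640,97)],(90,170),.034)
h=P([(80,366-280),(77,404-280),(298,381-280),(295,420-280)],(280,180),.027)
w=P([(129,389-280),(187,393-280),(247,398-280)],(280,180),.027)
def ax(v): return np.degrees(np.arctan2(v[1],v[0]))
for n,p in dict(balls=b,threads=th,cups=cu,holes=h,win=w).items():
    print(n,p.round(4).tolist(),"mean",p.mean(0).round(4))
print("dists",np.linalg.norm(np.diff(b,axis=0),axis=1),np.linalg.norm(np.diff(cu,axis=0),axis=1))
print("long ax tray",ax(b[0]-b[-1]),"strip",ax(th[:2].mean(0)-th[2:].mean(0)),ax(cu[0]-cu[2]),"cover",ax(h[:2].mean(0)-h[2:].mean(0)),ax(w[0]-w[2]))
p,M=tcp();print("tool x",ax(M[:,0]))
E
python3 m.py
```

```text
balls [[0.5348, 0.3845], [0.5278, 0.3418], [0.5216, 0.2999], [0.5146, 0.2588]] mean [0.5247 0.3212]
threads [[0.549, 0.0935], [0.519, 0.0884], [0.5797, -0.0732], [0.5504, -0.0788]] mean [0.5495 0.0075]
cups [[0.542, 0.0531], [0.5496, 0.0075], [0.5581, -0.0373]] mean [0.5499 0.0078]
holes [[0.5333, -0.1915], [0.5039, -0.1884], [0.5186, -0.3596], [0.4885, -0.3562]] mean [ 0.5111 -0.2739]
win [[0.5148, -0.2289], [0.5109, -0.2736], [0.5061, -0.3197]] mean [ 0.5106 -0.274 ]
dists [0.04327383 0.04234764 0.0416693 ] [0.04620269 0.04563115]
long ax tray 80.88825282340743 strip 100.53990396436632 100.09670344889066 cover 84.87034586860662 84.57493024640527
tool x -70.87467684220172
```

```bash
python3 -m handwheel '[{"xyz":[0,0,0],"spin":-10.3,"claw":0.09},{"xyz":[0,0,0],"spin":-10.3,"claw":0.08},{"xyz":[0,0,0],"spin":-10.3,"claw":0.06},{"xyz":[0,0,0],"spin":-10.3,"claw":0.05},{"xyz":[0,0,0],"spin":-10.3,"claw":0.05},{"xyz":[0,0,0],"spin":-10.3,"claw":0.05},{"xyz":[0.02,-0.03,0],"spin":0,"claw":0.05},{"xyz":[0.035,-0.0475,0],"spin":0,"claw":0.05},{"xyz":[0.035,-0.0475,0],"spin":0,"claw":0.05},{"xyz":[0.035,-0.0475,0],"spin":0,"claw":0.05},{"xyz":[0.035,-0.0475,0],"spin":0,"claw":0.05},{"xyz":[0.035,-0.0475,0],"spin":0,"claw":0.05},{"xyz":[0.03,-0.04,0],"spin":0,"claw":0.05},{"xyz":[0.015,-0.02,0],"spin":0,"claw":0.05},{"xyz":[0,0,0],"spin":0,"claw":0.05}]'
python3 - <<'E'
from h import *
import pickle
p,M=tcp();print(p,M[:,0])
w=robot.get_calibration("wrist");im=robot.grab_frame("wrist");cv2.imwrite("pics/w1.png",im);pickle.dump(w,open("w1.pkl","wb"))
E
```

```text
time: 2.02
ee_pos: [0.4943, -0.3037, 0.2144]
ee_rot: [-0.0, 0.997, -0.078, -0.0]
ft_force: [-0.4, -0.3, -0.3]
finger_gap: 0.0496
[ 0.49428357 -0.30373341  0.21439661] [ 9.87894256e-01 -1.55128559e-01 -2.62194579e-04]
```

View pics/w1.png

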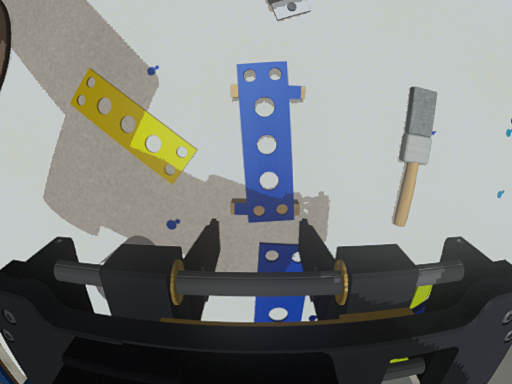

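```bash
python3 -m handwheel '[{"xyz":[-0.001,-0.025,0],"spin":0,"claw":0.05},{"xyz":[-0.002,-0.05,0],"spin":0,"claw":0.05},{"xyz":[-0.002,-0.05,0],"spin":0,"claw":0.05},{"xyz":[-0.002,-0.05,0],"spin":0,"claw":0.05},{"xyz":[-0.002,-0.04,0],"spin":0,"claw":0.05},{"xyz":[0,-0.01,0],"spin":0,"claw":0.05},{"xyz":[0,0,0],"spin":0,"claw":0.05}]'
python3 - <<'E'
from h import *
import pickle
p,M=tcp();print(p,M[:,0])
w=robot.get_calibration("wrist");im=robot.grab_frame("wrist");cv2.imwrite("pics/w2.png",im);pickle.dump(w,open("w2.pkl","wb"))
im1=cv2.imread("pics/w1.png")
a=cv2.resize(im1[50:230,210:330],None,fx=3,fy=3,interpolation=cv2.INTER_CUBIC);cv2.imwrite("pics/w1c.png",a)
E
```

```text
time: 2.95
ee_pos: [0.5199, -0.0821, 0.2147]
ee_rot: [0.0, 0.997, -0.079, 0.0]
ft_force: [0.6, -0.6, -0.3]
finger_gap: 0.0497
[ 0.51994346 -0.08211377  0.21466816] [ 9.87498650e-01 -1.57627405e-01  1.33039435e-04]
```

View pics/w2.png

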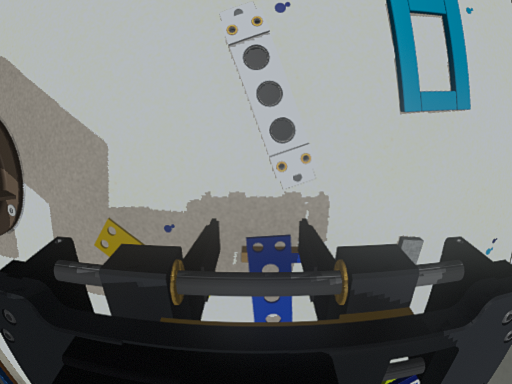

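View pics/w1c.png

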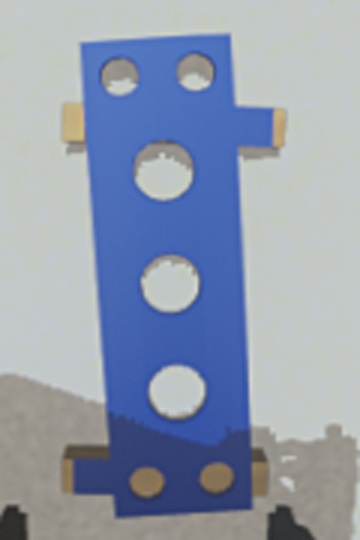

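```bash
python3 -m handwheel '[{"xyz":[-0.004,-0.025,0],"spin":0,"claw":0.05},{"xyz":[-0.008,-0.05,0],"spin":0,"claw":0.05},{"xyz":[-0.008,-0.05,0],"spin":0,"claw":0.05},{"xyz":[-0.008,-0.05,0],"spin":0,"claw":0.05},{"xyz":[-0.008,-0.05,0],"spin":0,"claw":0.05},{"xyz":[-0.006,-0.04,0],"spin":0,"claw":0.05},{"xyz":[-0.002,-0.015,0],"spin":0,"claw":0.05},{"xyz":[0,0,0],"spin":0,"claw":0.05}]'
python3 - <<'E'
from h import *
import pickle
p,M=tcp();print(p,M[:,0])
w=robot.get_calibration("wrist");im=robot.grab_frame("wrist");cv2.imwrite("pics/w3.png",im);pickle.dump(w,open("w3.pkl","wb"))
def ax(v): return np.degrees(np.arctan2(v[1],v[0]))
l=lambda n:pickle.load(open(n,"rb"))
h=plane(l("w1.pkl"),np.array([(119,76),(195,72),(147,482),(217,477)])/3.+np.array((210,50))-.33,.027,True)
wn=plane(l("w1.pkl"),np.array([(163,171),(170,284),(177,391)])/3.+np.array((210,50))-.33,.027,True)
th=plane(l("w2.pkl"),[(232,30),(257,21),(281,167),(306,158)],.044,True)
cu=plane(l("w2.pkl"),[(256,57),(269,94),(282,130)],.034,True)
for n,q in dict(h=h,wn=wn,th=th,cu=cu).items():print(n,q.round(4).tolist(),q.mean(0).round(4),ax(q[0]-q[-1]))
print(ax(h[:2].mean(0)-h[2:].mean(0)),ax(th[:2].mean(0)-th[2:].mean(0)))
E
```

```text
time: 4.0
ee_pos: [0.5211, 0.2013, 0.2144]
ee_rot: [0.0, 0.997, -0.079, -0.0]
ft_force: [-0.8, -0.0, -0.8]
finger_gap: 0.0498
[0.52109172 0.20133767 0.21436034] [ 9.87492037e-01 -1.57668716e-01 -2.28836596e-04]
h [[0.5014, -0.1871], [0.5311, -0.1901], [0.4863, -0.3549], [0.5161, -0.3573]] [ 0.5087 -0.2724] 94.92530504934308
wn [[0.5126, -0.2275], [0.5085, -0.2728], [0.5047, -0.3172]] [ 0.5086 -0.2725] 84.97348464500081
th [[0.5168, 0.0886], [0.5463, 0.0946], [0.5471, -0.078], [0.5777, -0.0718]] [0.547  0.0083] 110.78565456903225
cu [[0.5386, 0.0537], [0.5465, 0.0079], [0.5551, -0.0363]] [0.5467 0.0084] 100.42661088955627
84.85486354707575 100.50699601611429
```

View pics/w3.png

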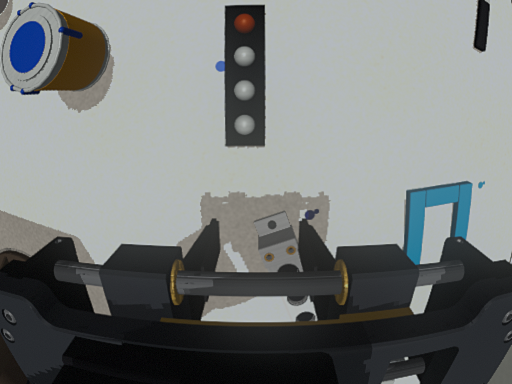

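```bash
cat > b.py <<'E'
from h import *
import pickle,sys
w=pickle.load(open("w3.pkl","rb"));im=cv2.imread("pics/w3.png")
g=cv2.cvtColor(im,cv2.COLOR_BGR2GRAY)[10:146,228:262]
m=(g>70).astype(np.uint8)
n,_,st,ce=cv2.connectedComponentsWithStats(m)
for i in range(1,n):
    if st[i,4]>100:
        q=ce[i]+(228,10);print(st[i,4],q.round(1),plane(w,q,.023,True).round(4))
print("red",plane(w,(245,23),.023,True))
p,M=tcp();print(proj(robot.get_calibration("wrist"),[p,p-M[:,2]*.004],True))
E
python3 b.py
```

```text
320 [244.   55.5] [[0.526  0.3431]]
334 [244.   89.7] [[0.5193 0.3016]]
337 [244.1 124.4] [[0.5127 0.26  ]]
red [[0.53361157 0.38368902]]
[[258.46263923 237.58227143]
 [258.45758335 240.39306052]]
```

```bash
python3 -m handwheel '[{"xyz":[-0.007,-0.026,0.02],"spin":0,"claw":0.05},{"xyz":[-0.01,-0.03,0.04],"spin":0,"claw":0.05},{"xyz":[0,0,0.05],"spin":0,"claw":0.05},{"xyz":[0,0,0.03],"spin":0,"claw":0.05},{"xyz":[0,0,0],"spin":0,"claw":0.05}]'
python3 - <<'E'
from h import *
import pickle
p,M=tcp();print(p,M[:,0])
w=robot.get_calibration("wrist");im=robot.grab_frame("wrist");cv2.imwrite("pics/w4.png",im)
print(proj(w,[p,[.5127,.26,.023],[.5146,.2588,.023]],True))
cv2.imwrite("pics/t4.png",cv2.resize(robot.grab_frame("top")[170:260,80:200],None,fx=5,fy=5))
E
```

```text
time: 4.68
ee_pos: [0.5124, 0.2582, 0.073]
ee_rot: [0.001, 0.997, -0.08, -0.002]
ft_force: [0.1, -0.2, -0.0]
finger_gap: 0.0501
[0.51240652 0.2581862  0.07300496] [ 0.98722029 -0.15932676 -0.00332789]
[[258.51401542 237.56986732]
 [258.77407279 207.53210461]
 [261.40987525 208.59183389]]
```

View pics/w4.png

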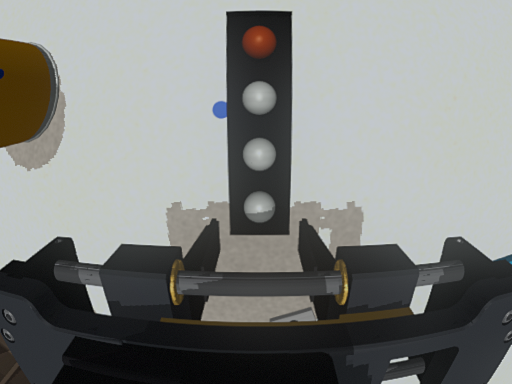

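View pics/t4.png

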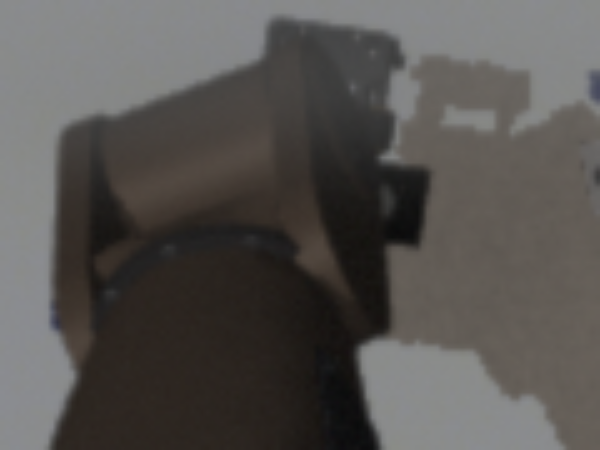

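```bash
python3 -m handwheel '[{"xyz":[0,-0.002,0.025],"spin":0,"claw":0.05},{"xyz":[0,0,0.02],"spin":0,"claw":0.05},{"xyz":[0,0,0.008],"spin":0,"claw":0.05},{"xyz":[0,0,0],"spin":0,"claw":0.05}]'
python3 - <<'E'
from h import *
p,M=tcp();print(p,M[:,0]);cv2.imwrite("pics/w5.png",robot.grab_frame("wrist"))
E
```

```text
time: 5.28
ee_pos: [0.5136, 0.2619, 0.0224]
ee_rot: [-0.0, 0.997, -0.079, 0.0]
ft_force: [-0.0, -0.3, -0.1]
finger_gap: 0.05
[0.51361911 0.26187084 0.02241842] [ 9.87427757e-01 -1.58068571e-01  8.67206094e-04]
```

View pics/w5.png

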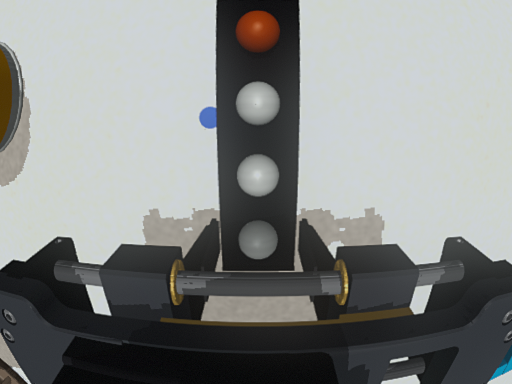

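```bash
python3 -m handwheel '[{"xyz":[0,0.001,0.003],"spin":0,"claw":0.05},{"xyz":[0,0,0],"spin":0,"claw":0.04},{"xyz":[0,0,0],"spin":0,"claw":0.015},{"xyz":[0,0,0],"spin":0,"claw":0.015},{"xyz":[0,0,0],"spin":0,"claw":0.015},{"xyz":[0,0,0],"spin":0,"claw":0.015}]'
python3 - <<'E'
from h import *
p,M=tcp();print(p,M[:,0]);cv2.imwrite("pics/w6.png",robot.grab_frame("wrist")[150:300,150:370])
E
```

```text
time: 6.08
ee_pos: [0.513, 0.261, 0.0186]
ee_rot: [0.0, 0.997, -0.079, 0.0]
ft_force: [-0.4, 0.4, 0.5]
finger_gap: 0.0239
[0.5129826  0.26102451 0.018607  ] [ 9.87481939e-01 -1.57732100e-01  7.25759654e-05]
```

View pics/w6.png

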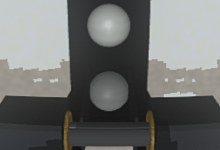

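```bash
python3 -m handwheel '[{"xyz":[0,0,-0.02],"spin":0,"claw":0.015},{"xyz":[0,0,-0.04],"spin":0,"claw":0.015},{"xyz":[0,0,-0.03],"spin":0,"claw":0.015},{"xyz":[0,0,0],"spin":-9.8,"claw":0.015},{"xyz":[0,0,0],"spin":-9.8,"claw":0.015},{"xyz":[-0.001,0.03,0],"spin":0,"claw":0.015},{"xyz":[-0.002,0.055,0],"spin":0,"claw":0.015},{"xyz":[-0.002,0.055,0],"spin":0,"claw":0.015},{"xyz":[-0.002,0.055,0],"spin":0,"claw":0.015},{"xyz":[-0.002,0.055,0],"spin":0,"claw":0.015},{"xyz":[-0.002,0.035,0],"spin":0,"claw":0.015},{"xyz":[-0.0015,0.015,0],"spin":0,"claw":0.015},{"xyz":[0,0,0],"spin":0,"claw":0.015},{"xyz":[0,0,0],"spin":0,"claw":0.015}]'
python3 - <<'E'
from h import *
p,M=tcp();print(p,M[:,0]);cv2.imwrite("pics/w7.png",robot.grab_frame("wrist"))
w=robot.get_calibration("wrist");print(proj(w,[p,[.5552,-.0369,.034],[.5468,.0083,.034]],True))
E
```

```text
time: 7.88
ee_pos: [0.5553, -0.0351, 0.1086]
ee_rot: [-0.0, 0.996, 0.092, -0.0]
ft_force: [0.2, 0.2, -0.5]
finger_gap: 0.0236
[ 0.55528447 -0.03507937  0.10859241] [ 9.83002629e-01  1.83591343e-01 -2.23349026e-04]
[[257.94928561 237.61008358]
 [257.70305208 201.91093525]
 [257.75904936 149.14601362]]
```

View pics/w7.png

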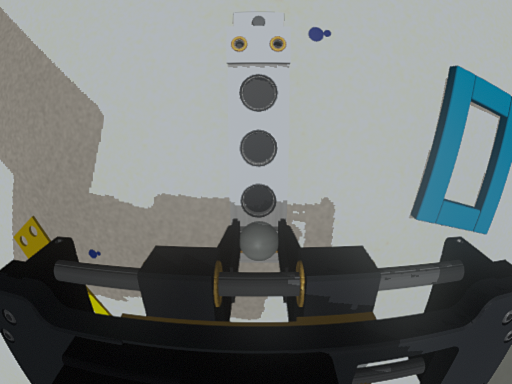

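```bash
cat > cup.py <<'E'
from h import *
import sys
im=cv2.imread(sys.argv[1]);w=robot.get_calibration("wrist");p,M=tcp()
g=cv2.GaussianBlur(cv2.cvtColor(im,cv2.COLOR_BGR2GRAY),(3,3),0)
m=((g<110)).astype(np.uint8);m[225:]=0
n,_,st,ce=cv2.connectedComponentsWithStats(m)
for i in range(1,n):
    x,y,ww,hh,a=st[i]
    if a>400 and .6<ww/hh<1.6:
        q=np.array([x+ww/2-.5,y+hh/2-.5]);r=plane(w,q,.034,True)[0]
        print(st[i],q,r.round(4),"tool off",(M.T@(np.r_[r,p[2]]-p))[:2].round(4))
E
python3 cup.py pics/w7.png; python3 - <<'E'
from h import *
im=cv2.imread("pics/w7.png");cv2.imwrite("pics/w7c.png",cv2.resize(im[170:270,200:320],None,fx=6,fy=6,interpolation=cv2.INTER_CUBIC))
E
```

```text
[ 411   66  101  159 8051] [461. 145.] [0.7392 0.0551] tool off [ 0.1973 -0.0547]
[ 240   74   38   38 1085] [258.5  92.5] [0.5388 0.0543] tool off [ 0.0002 -0.0908]
[ 240  130   37   36 1031] [258.  147.5] [0.5467 0.0097] tool off [-0.0002 -0.0455]
[241 184  36  34 956] [258.5 200.5] [ 0.5556 -0.0355] tool off [0.0002 0.0006]
```

View pics/w7c.png

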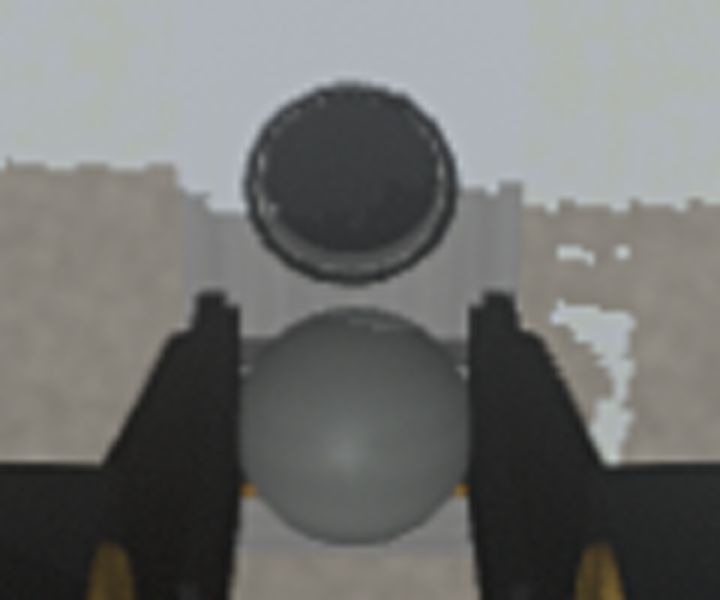

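```bash
python3 -m handwheel '[{"xyz":[0,0,0.02],"spin":0,"claw":0.015},{"xyz":[0,0,0.025],"spin":0,"claw":0.015},{"xyz":[0,0,0.015],"spin":0,"claw":0.015},{"xyz":[0,0,0.008],"spin":0,"claw":0.015},{"xyz":[0,0,0],"spin":0,"claw":0.015},{"xyz":[0,0,0],"spin":0,"claw":0.015}]'
python3 - <<'E'
from h import *
p,M=tcp();print(p,M[:,0]);im=robot.grab_frame("wrist");cv2.imwrite("pics/w8.png",cv2.resize(im[90:280,160:360],None,fx=3,fy=3))
E
```

```text
time: 8.68
ee_pos: [0.5558, -0.0362, 0.0412]
ee_rot: [0.0, 0.996, 0.092, 0.0]
ft_force: [-0.5, -0.2, -1.3]
finger_gap: 0.0234
[ 0.55580485 -0.03619348  0.04119861] [9.83165120e-01 1.82717403e-01 8.35276420e-04]
```

View pics/w8.png

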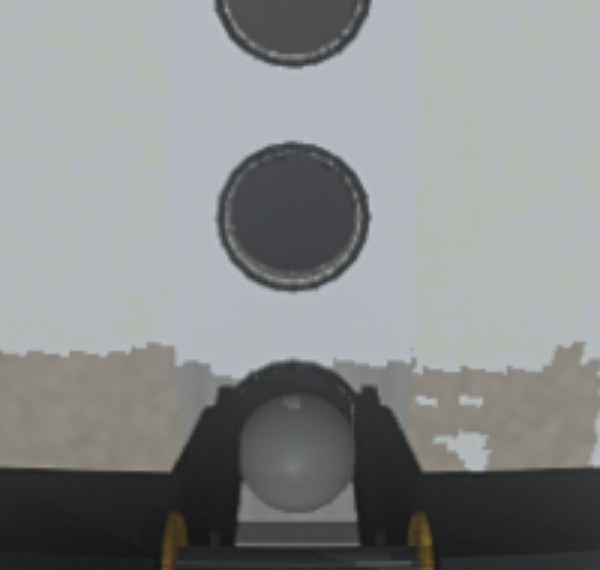

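```bash
python3 - <<'E'
from h import *
w=robot.get_calibration("wrist");p,M=tcp()
for q,z in [((257.8,161.7),.034),((258.9,240.5),.0455)]:
    r=plane(w,q,z,True)[0];print(r,(M.T@(np.r_[r,p[2]]-p))[:2])
E
```

```text
[0.54712812 0.00971376] [-0.00015881 -0.04678975]
[ 0.55634758 -0.03616163] [ 5.26141003e-04 -2.14491975e-06]
```

```bash
python3 -m handwheel '[{"xyz":[-0.0005,-0.0006,0.004],"spin":0,"claw":0.015},{"xyz":[0,0,0],"spin":0,"claw":0.015},{"xyz":[0,0,0],"spin":0,"claw":0.015}]'
```

```text
time: 9.1
ee_pos: [0.5549, -0.0357, 0.0367]
ee_rot: [0.0, 0.996, 0.092, 0.0]
ft_force: [-0.3, -0.3, -0.5]
finger_gap: 0.0238
```

```bash
python3 -m handwheel '[{"xyz":[0,0,0],"spin":0,"claw":0.03},{"xyz":[0,0,0],"spin":0,"claw":0.05},{"xyz":[0,0,0],"spin":0,"claw":0.05},{"xyz":[0,0,-0.015],"spin":0,"claw":0.05},{"xyz":[0,0,-0.04],"spin":0,"claw":0.05},{"xyz":[0,0,-0.03],"spin":0,"claw":0.05},{"xyz":[0,0,0],"spin":0,"claw":0.05}]'
python3 - <<'E'
from h import *
p,M=tcp();print(p,M[:,0]);im=robot.grab_frame("wrist");cv2.imwrite("pics/w9.png",im)
E
python3 cup.py pics/w9.png
```

```text
time: 9.98
ee_pos: [0.5559, -0.0359, 0.1245]
ee_rot: [0.001, 0.996, 0.092, 0.002]
ft_force: [0.1, 0.1, -1.2]
finger_gap: 0.0499
[ 0.55590706 -0.03585135  0.12453954] [0.98315071 0.18274067 0.00453053]
[ 404   66  108  159 7930] [457.5 145. ] [0.7468 0.0534] tool off [ 0.2047 -0.0527]
[240  75  35  35 942] [257.  92.] [0.5376 0.0542] tool off [-0.0009 -0.0917]
[240 128  35  33 900] [257. 144.] [0.5458 0.0097] tool off [-0.0009 -0.0464]
```

View pics/w9.png

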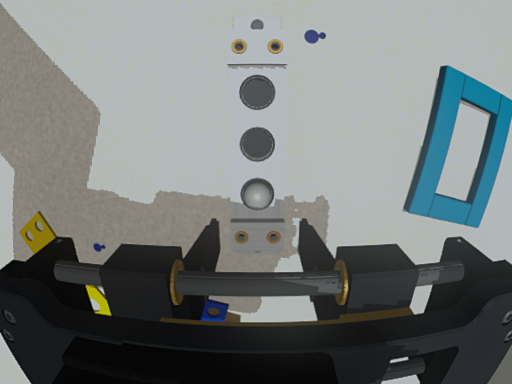

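```bash
python3 -m handwheel '[{"xyz":[0,0,0],"spin":9.8,"claw":0.05},{"xyz":[0,0,0],"spin":9.8,"claw":0.05},{"xyz":[-0.007,-0.028,0],"spin":0,"claw":0.05},{"xyz":[-0.014,-0.05,0],"spin":0,"claw":0.05},{"xyz":[-0.014,-0.05,0],"spin":0,"claw":0.05},{"xyz":[-0.014,-0.05,0],"spin":0,"claw":0.05},{"xyz":[-0.014,-0.05,0],"spin":0,"claw":0.05},{"xyz":[-0.014,-0.05,0],"spin":0,"claw":0.05},{"xyz":[-0.009,-0.035,0],"spin":0,"claw":0.05},{"xyz":[-0.003,-0.015,0.02],"spin":0,"claw":0.05},{"xyz":[0,0,0.04],"spin":0,"claw":0.05},{"xyz":[0,0,0],"spin":0,"claw":0.05},{"xyz":[0,0,0],"spin":0,"claw":0.05}]'
python3 - <<'E'
from h import *
p,M=tcp();print(p,M[:,0]);im=robot.grab_frame("wrist");cv2.imwrite("pics/w10.png",im)
w=robot.get_calibration("wrist")
g=cv2.cvtColor(im,cv2.COLOR_BGR2GRAY)
m=(g>70).astype(np.uint8);m[:,:215]=0;m[:,305:]=0;m[235:]=0
n,_,st,ce=cv2.connectedComponentsWithStats(m)
for i in range(1,n):
    if 300<st[i,4]<3000:
        r=plane(w,ce[i],.023,True)[0];print(st[i],r.round(4),(M.T@(np.r_[r,p[2]]-p))[:2].round(4))
E
```

```text
time: 11.65
ee_pos: [0.519, 0.3016, 0.0617]
ee_rot: [0.0, 0.997, -0.08, -0.0]
ft_force: [0.4, 0.6, -0.9]
finger_gap: 0.05
[0.5190306  0.30163913 0.06173298] [ 9.87349600e-01 -1.58557969e-01 -3.71333091e-04]
[242  84  33  31 794] [0.5326 0.3859] [ 0.0001 -0.0854]
[242 142  35  35 967] [0.5263 0.3436] [ 0.0006 -0.0426]
[243 198  33  33 843] [0.5198 0.3024] [ 0.0007 -0.0008]
```

View pics/w10.png

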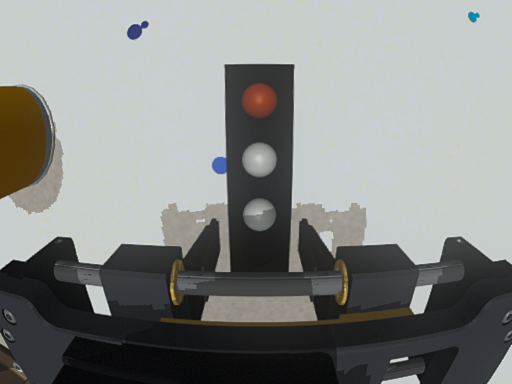

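Aligned with the second bright ball at (259,214). I descend 43 mm, grip, lift and carry it to cup 1.

```bash
python3 -m handwheel '[{"xyz":[0.0005,0,0.02],"spin":0,"claw":0.05},{"xyz":[0,0,0.015],"spin":0,"claw":0.05},{"xyz":[0,0,0.0075],"spin":0,"claw":0.05},{"xyz":[0,0,0],"spin":0,"claw":0.05},{"xyz":[0,0,0],"spin":0,"claw":0.05}]'
```

```text
time: 12.32
ee_pos: [0.5195, 0.3023, 0.0196]
ee_rot: [-0.0, 0.997, -0.079, 0.0]
ft_force: [1.8, 0.3, -0.7]
finger_gap: 0.0502
```

```bash
python3 -m handwheel '[{"xyz":[0,0,0],"spin":0,"claw":0.035},{"xyz":[0,0,0],"spin":0,"claw":0.015},{"xyz":[0,0,0],"spin":0,"claw":0.015},{"xyz":[0,0,0],"spin":0,"claw":0.015},{"xyz":[0,0,-0.02],"spin":0,"claw":0.015},{"xyz":[0,0,-0.04],"spin":0,"claw":0.015},{"xyz":[0,0,-0.03],"spin":0,"claw":0.015},{"xyz":[0,0,0],"spin":-9.8,"claw":0.015},{"xyz":[0,0,0],"spin":-9.8,"claw":0.015},{"xyz":[-0.0015,0.025,0],"spin":0,"claw":0.015},{"xyz":[-0.0055,0.055,0],"spin":0,"claw":0.015},{"xyz":[-0.0055,0.055,0],"spin":0,"claw":0.015},{"xyz":[-0.0055,0.055,0],"spin":0,"claw":0.015},{"xyz":[-0.0055,0.055,0],"spin":0,"claw":0.015},{"xyz":[-0.0025,0.035,0],"spin":0,"claw":0.015},{"xyz":[-0.001,0.0125,0],"spin":0,"claw":0.015},{"xyz":[0,0,0.02],"spin":0,"claw":0.015},{"xyz":[0,0,0.025],"spin":0,"claw":0.015},{"xyz":[0,0,0],"spin":0,"claw":0.015},{"xyz":[0,0,0],"spin":0,"claw":0.015}]'
python3 - <<'E'
from h import *
p,M=tcp();print(p,M[:,0]);im=robot.grab_frame("wrist");cv2.imwrite("pics/w11.png",im);cv2.imwrite("pics/w11c.png",cv2.resize(im[50:280,160:360],None,fx=3,fy=2.5))
E
python3 cup.py pics/w11.png
```

```text
time: 14.82
ee_pos: [0.5464, 0.0101, 0.0648]
ee_rot: [0.0, 0.996, 0.092, 0.0]
ft_force: [-0.4, 0.5, -0.2]
finger_gap: 0.0235
[0.54639117 0.01012897 0.0647544 ] [9.83050582e-01 1.83333959e-01 4.62156819e-04]
[ 440  111   72  114 3664] [475.5 167.5] [0.7182 0.0844] tool off [ 0.1824 -0.0416]
[ 237  136   44   44 1510] [258.5 157.5] [0.5385 0.0543] tool off [ 0.0003 -0.045 ]
```

View pics/w11c.png

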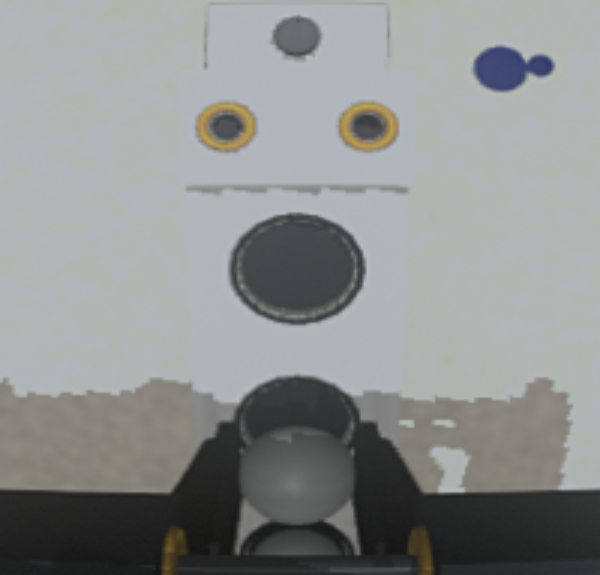

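```bash
python3 -m handwheel '[{"xyz":[0,0.0007,0.012],"spin":0,"claw":0.015},{"xyz":[0,0,0.01],"spin":0,"claw":0.015},{"xyz":[0,0,0.006],"spin":0,"claw":0.015},{"xyz":[0,0,0],"spin":0,"claw":0.015},{"xyz":[0,0,0],"spin":0,"claw":0.015}]'
```

```text
time: 15.5
ee_pos: [0.5462, 0.0089, 0.036]
ee_rot: [0.0, 0.996, 0.092, -0.0]
ft_force: [-0.1, -0.5, -1.0]
finger_gap: 0.0236
```

```bash
python3 -m handwheel '[{"xyz":[0,0,0],"spin":0,"claw":0.03},{"xyz":[0,0,0],"spin":0,"claw":0.05},{"xyz":[0,0,0],"spin":0,"claw":0.05},{"xyz":[0,0,-0.015],"spin":0,"claw":0.05},{"xyz":[0,0,-0.04],"spin":0,"claw":0.05},{"xyz":[0,0,-0.03],"spin":0,"claw":0.05},{"xyz":[0,0,0],"spin":9.8,"claw":0.05},{"xyz":[0,0,0],"spin":9.8,"claw":0.05},{"xyz":[-0.006,-0.027,0],"spin":0,"claw":0.05},{"xyz":[-0.012,-0.055,0],"spin":0,"claw":0.05},{"xyz":[-0.012,-0.055,0],"spin":0,"claw":0.05},{"xyz":[-0.012,-0.055,0],"spin":0,"claw":0.05},{"xyz":[-0.012,-0.055,0],"spin":0,"claw":0.05},{"xyz":[-0.012,-0.055,0],"spin":0,"claw":0.05},{"xyz":[-0.005,-0.02,0],"spin":0,"claw":0.05},{"xyz":[-0.002,-0.0045,0.02],"spin":0,"claw":0.05},{"xyz":[0,0,0.04],"spin":0,"claw":0.05},{"xyz":[0,0,0],"spin":0,"claw":0.05},{"xyz":[0,0,0],"spin":0,"claw":0.05}]'
python3 - <<'E'
from h import *
p,M=tcp();print(p,M[:,0]);im=robot.grab_frame("wrist");cv2.imwrite("pics/w12.png",im)
w=robot.get_calibration("wrist")
g=cv2.cvtColor(im,cv2.COLOR_BGR2GRAY)
m=(g>70).astype(np.uint8);m[:,:215]=0;m[:,305:]=0;m[235:]=0
n,_,st,ce=cv2.connectedComponentsWithStats(m)
for i in range(1,n):
    if 300<st[i,4]<3000:
        r=plane(w,ce[i],.023,True)[0];print(st[i],r.round(4),(M.T@(np.r_[r,p[2]]-p))[:2].round(4))
cv2.imwrite("pics/t12.png",cv2.resize(robot.grab_frame("scene")[150:240,220:370],None,fx=4,fy=4))
E
```

```text
time: 17.88
ee_pos: [0.5263, 0.3427, 0.0626]
ee_rot: [-0.0, 0.997, -0.079, 0.001]
ft_force: [0.5, 0.2, 0.3]
finger_gap: 0.0503
[0.52633448 0.34268774 0.06257954] [ 0.98740368 -0.15821788  0.00104027]
[242 144  31  30 716] [0.5322 0.3855] [-0.0009 -0.0432]
[242 198  32  32 825] [0.5261 0.3439] [-0.0004 -0.0012]
```

View pics/w12.png

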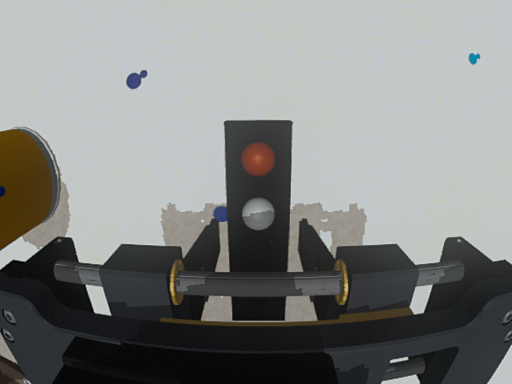

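View pics/t12.png

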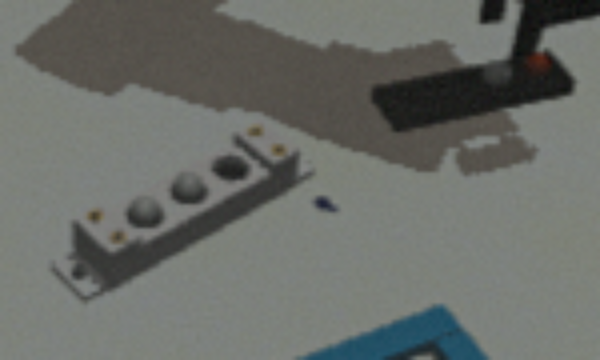

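Two balls are seated in their cups. The third bright ball is at (258,213) and centred between the fingers; the rust ball is at (258,159).

```bash
python3 -m handwheel '[{"xyz":[0,-0.0005,0.02],"spin":0,"claw":0.05},{"xyz":[0,0,0.015],"spin":0,"claw":0.05},{"xyz":[0,0,0.0085],"spin":0,"claw":0.05},{"xyz":[0,0,0],"spin":0,"claw":0.05},{"xyz":[0,0,0],"spin":0,"claw":0.05}]'
```

```text
time: 18.6
ee_pos: [0.526, 0.3435, 0.018]
ee_rot: [-0.0, 0.997, -0.079, 0.0]
ft_force: [1.3, -0.4, 0.8]
finger_gap: 0.0499
```

```bash
python3 -m handwheel '[{"xyz":[0,0,-0.001],"spin":0,"claw":0.035},{"xyz":[0,0,0],"spin":0,"claw":0.015},{"xyz":[0,0,0],"spin":0,"claw":0.015},{"xyz":[0,0,0],"spin":0,"claw":0.015},{"xyz":[0,0,-0.02],"spin":0,"claw":0.015},{"xyz":[0,0,-0.04],"spin":0,"claw":0.015},{"xyz":[0,0,-0.03],"spin":0,"claw":0.015},{"xyz":[0,0,0],"spin":-9.8,"claw":0.015},{"xyz":[0,0,0],"spin":-9.8,"claw":0.015},{"xyz":[-0.004,0.025,0],"spin":0,"claw":0.015},{"xyz":[-0.008,0.055,0],"spin":0,"claw":0.015},{"xyz":[-0.008,0.055,0],"spin":0,"claw":0.015},{"xyz":[-0.008,0.055,0],"spin":0,"claw":0.015},{"xyz":[-0.008,0.055,0],"spin":0,"claw":0.015},{"xyz":[-0.004,0.03,0],"spin":0,"claw":0.015},{"xyz":[-0.001,0.0115,0],"spin":0,"claw":0.015},{"xyz":[0,0,0.02],"spin":0,"claw":0.015},{"xyz":[0,0,0.025],"spin":0,"claw":0.015},{"xyz":[0,0,0],"spin":0,"claw":0.015},{"xyz":[0,0,0],"spin":0,"claw":0.015}]'
python3 - <<'E'
from h import *
p,M=tcp();print(p,M[:,0]);w=robot.get_calibration("wrist");im=robot.grab_frame("wrist");cv2.imwrite("pics/w13.png",im);cv2.imwrite("pics/w13c.png",cv2.resize(im[50:280,160:360],None,fx=3,fy=2.5))
u=np.array([-.1817,.9833]);v=np.array([.9833,.1817]);c=np.array([.5465,.0092])
print(proj(w,[[*(c+85*u/1000+s*.015*v),.044] for s in(-1,1)]+[[*(c+.046*u),.034]],True))
E
```

```text
time: 21.1
ee_pos: [0.538, 0.0545, 0.0644]
ee_rot: [0.0, 0.996, 0.092, 0.0]
ft_force: [-0.9, -0.0, 0.4]
finger_gap: 0.023
[0.537958   0.05445648 0.06440095] [9.83215503e-01 1.82447092e-01 5.77728917e-04]
[[235.39989689 169.56941926]
 [281.30343043 169.62205995]
 [258.30659112 219.28102947]]
```

View pics/w13c.png

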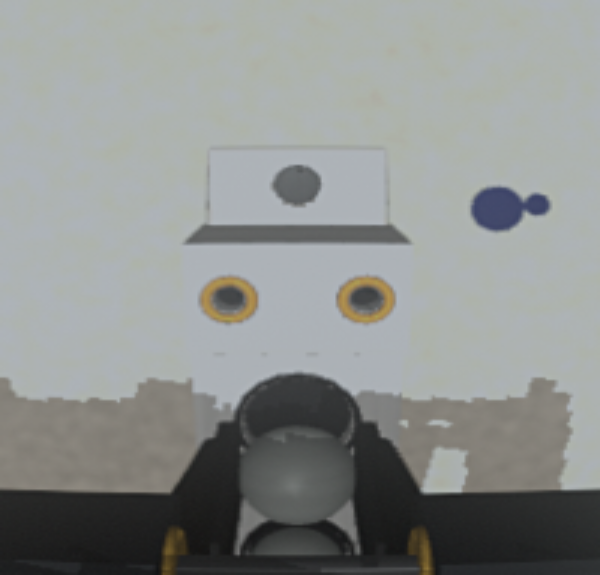

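```bash
python3 -m handwheel '[{"xyz":[0,0,0.012],"spin":0,"claw":0.015},{"xyz":[0,0,0.01],"spin":0,"claw":0.015},{"xyz":[0,0,0.0055],"spin":0,"claw":0.015},{"xyz":[0,0,0],"spin":0,"claw":0.015},{"xyz":[0,0,0],"spin":0,"claw":0.015}]'
```

```text
time: 21.78
ee_pos: [0.5378, 0.0542, 0.0362]
ee_rot: [0.0, 0.996, 0.092, 0.0]
ft_force: [0.4, 0.4, -1.3]
finger_gap: 0.0234
```

```bash
python3 -m handwheel '[{"xyz":[0,0,0],"spin":0,"claw":0.03},{"xyz":[0,0,0],"spin":0,"claw":0.05},{"xyz":[0,0,0],"spin":0,"claw":0.05},{"xyz":[0,0,-0.02],"spin":0,"claw":0.05},{"xyz":[0,0,-0.05],"spin":0,"claw":0.05},{"xyz":[0,0,-0.05],"spin":0,"claw":0.05},{"xyz":[0,0.03,-0.02],"spin":0,"claw":0.05},{"xyz":[0,0.06,0],"spin":0,"claw":0.05},{"xyz":[0,0.06,0],"spin":0,"claw":0.05},{"xyz":[0,0.03,0],"spin":0,"claw":0.05},{"xyz":[0,0,0],"spin":0,"claw":0.05}]'
python3 - <<'E'
from h import *
p,M=tcp();print(p,M[:,0]);im=robot.grab_frame("wrist");cv2.imwrite("pics/w14.png",im)
E
```

```text
time: 23.15
ee_pos: [0.5706, -0.1246, 0.1759]
ee_rot: [0.0, 0.996, 0.09, -0.0]
ft_force: [0.4, 0.5, 0.2]
finger_gap: 0.05
[ 0.57061412 -0.12464339  0.17590453] [ 9.83682655e-01  1.79912279e-01 -8.29846750e-05]
```

View pics/w14.png

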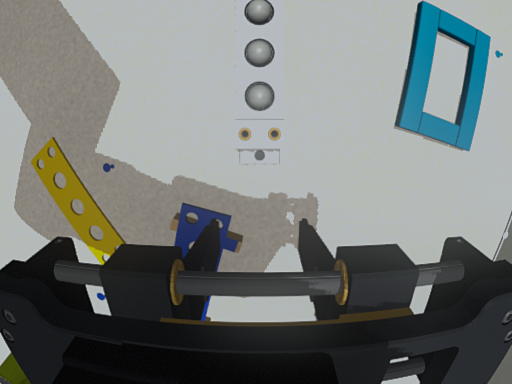

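All three balls are seated, at (259,96), (259,53) and (259,11). Next is the cover.

```bash
python3 -m handwheel '[{"xyz":[0,0,0],"spin":7.8,"claw":0.07},{"xyz":[0,0,0],"spin":7.8,"claw":0.085},{"xyz":[-0.0085,0.0278,0],"spin":0,"claw":0.085},{"xyz":[-0.015,0.05,0],"spin":0,"claw":0.085},{"xyz":[-0.015,0.05,0],"spin":0,"claw":0.085},{"xyz":[-0.01,0.025,0.03],"spin":0,"claw":0.085},{"xyz":[0,0,0.045],"spin":0,"claw":0.085},{"xyz":[0,0,0.015],"spin":0,"claw":0.085},{"xyz":[0,0,0],"spin":0,"claw":0.085}]'
python3 - <<'E'
from h import *
p,M=tcp();print(p,M[:,0]);im=robot.grab_frame("wrist");cv2.imwrite("pics/w15.png",im)
E
```

```text
time: 24.32
ee_pos: [0.509, -0.2696, 0.086]
ee_rot: [-0.0, 0.999, -0.044, -0.001]
ft_force: [-0.0, 0.1, 1.0]
finger_gap: 0.0849
[ 0.5090178  -0.26964531  0.08596961] [ 0.99619343 -0.08716259 -0.00115509]
```

View pics/w15.png

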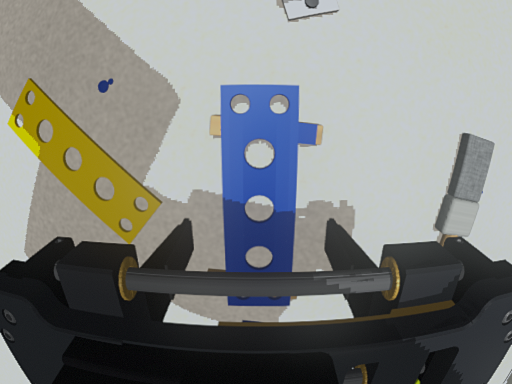

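```bash
python3 - <<'E'
from h import *
p,M=tcp();w=robot.get_calibration("wrist")
for q in [(240.5,103.5),(279,103.5),(259.5,154),(259.3,209),(258.8,257)]:
    r=plane(w,q,.027,True)[0];print(r.round(4),(M.T@(np.r_[r,p[2]]-p))[:2].round(4))
E
```

```text
[ 0.503  -0.1873] [-0.0137 -0.0819]
[ 0.5321 -0.1898] [ 0.0156 -0.0819]
[ 0.514  -0.2277] [ 0.0008 -0.0426]
[ 0.5099 -0.2731] [0.0007 0.0029]
[ 0.5056 -0.3179] [0.0003 0.048 ]
```

```bash
python3 -m handwheel '[{"xyz":[0.0006,0.003,0.025],"spin":0,"claw":0.085},{"xyz":[0,0,0.03],"spin":0,"claw":0.085},{"xyz":[0,0,0.013],"spin":0,"claw":0.085},{"xyz":[0,0,0.006],"spin":0,"claw":0.085},{"xyz":[0,0,0],"spin":0,"claw":0.085},{"xyz":[0,0,0],"spin":0,"claw":0.085}]'
```

```text
time: 25.12
ee_pos: [0.5095, -0.274, 0.013]
ee_rot: [0.0, 0.999, -0.044, 0.001]
ft_force: [-0.0, -0.7, -0.1]
finger_gap: 0.0849
```

```bash
python3 -m handwheel '[{"xyz":[0,-0.0005,0.003],"spin":0,"claw":0.085},{"xyz":[0,0,0],"spin":0,"claw":0.075},{"xyz":[0,0,0],"spin":0,"claw":0.065},{"xyz":[0,0,0],"spin":0,"claw":0.05},{"xyz":[0,0,0],"spin":0,"claw":0.05},{"xyz":[0,0,0],"spin":0,"claw":0.05},{"xyz":[0,0,0],"spin":0,"claw":0.05},{"xyz":[0,0,0],"spin":0,"claw":0.05}]'
python3 - <<'E'
from h import *
p,M=tcp();print(p,M[:,0]);im=robot.grab_frame("wrist");cv2.imwrite("pics/w16.png",im)
E
```

```text
time: 26.12
ee_pos: [0.5092, -0.2732, 0.0092]
ee_rot: [0.0, 0.999, -0.044, 0.0]
ft_force: [-0.4, 0.3, 1.0]
finger_gap: 0.0593
[ 0.50917854 -0.27323738  0.00918775] [ 9.96080360e-01 -8.84528928e-02  5.19455147e-05]
```

View pics/w16.png

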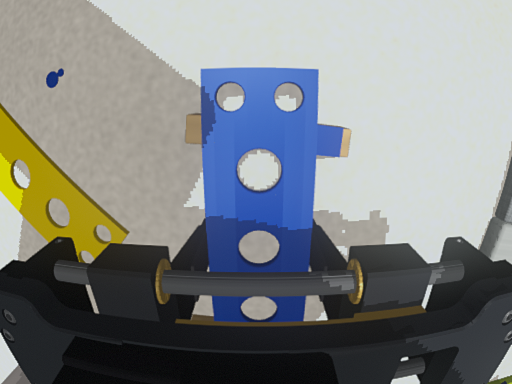

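```bash
python3 -m handwheel '[{"xyz":[0,0,-0.008],"spin":0,"claw":0.05},{"xyz":[0,0,-0.016],"spin":0,"claw":0.05},{"xyz":[0,0,-0.025],"spin":0,"claw":0.05},{"xyz":[0,0,-0.03],"spin":0,"claw":0.05},{"xyz":[0,0,-0.025],"spin":0,"claw":0.05},{"xyz":[0,0,-0.01],"spin":0,"claw":0.05},{"xyz":[0,0,0],"spin":0,"claw":0.05},{"xyz":[0,0,0],"spin":0,"claw":0.05}]'
python3 - <<'E'
from h import *
p,M=tcp();print(p,M[:,0]);im=robot.grab_frame("wrist");cv2.imwrite("pics/w17.png",im);cv2.imwrite("pics/s17.png",cv2.resize(robot.grab_frame("scene")[110:290,80:300],None,fx=3,fy=3))
E
```

```text
time: 27.18
ee_pos: [0.5088, -0.273, 0.1224]
ee_rot: [-0.0, 0.999, -0.044, -0.001]
ft_force: [-0.0, 0.0, -2.2]
finger_gap: 0.059
[ 0.50882629 -0.27298927  0.12237097] [ 0.99607735 -0.08848009 -0.00108883]
```

View pics/w17.png

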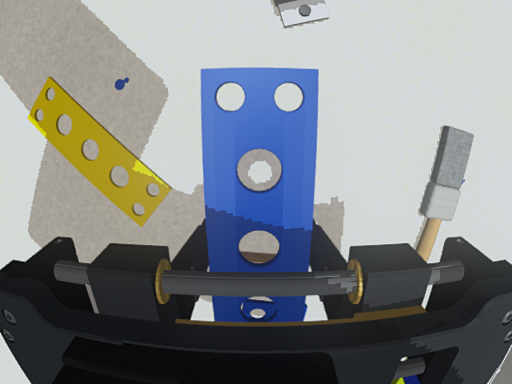

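View pics/s17.png

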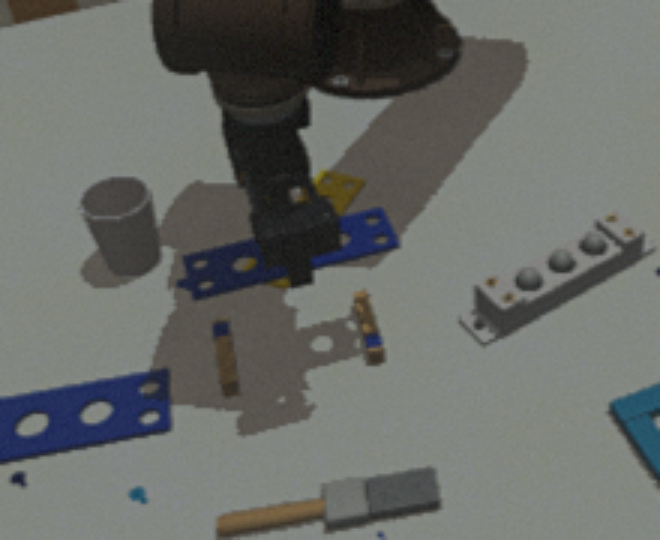

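```bash
cat > cv.py <<'E'
from h import *
import sys
def cover(f):
    im=cv2.imread(f);w=robot.get_calibration("wrist");p,M=tcp()
    H=cv2.cvtColor(im,cv2.COLOR_BGR2HSV)
    blue=((H[...,0]>100)&(H[...,0]<130)&(H[...,1]>120)).astype(np.uint8)
    n,l,st,_=cv2.connectedComponentsWithStats(blue);i=1+np.argmax(st[1:,4]);blue=(l==i).astype(np.uint8)
    cs,hi=cv2.findContours(blue,cv2.RETR_CCOMP,cv2.CHAIN_APPROX_NONE)
    out=[]
    for c,h in zip(cs,hi[0]):
        if h[3]>=0 and cv2.contourArea(c)>150:
            e=cv2.fitEllipse(c);r=plane(w,e[0],p[2]+.0178,True)[0]
            t=(M.T@(np.r_[r,p[2]]-p))[:2];out.append((e[0],e[1],r,t))
            print(np.round(e[0],1),np.round(e[1],1),r.round(4),"tool",t.round(4))
    return out
if __name__=="__main__": cover(sys.argv[1])
E
python3 cv.py pics/w17.png
```

```text
[258.5 246.3] [34.5 42.1] [ 0.5092 -0.27  ] tool [ 0.0001 -0.0031]
[258.9 169.5] [43.9 46.3] [ 0.5134 -0.2256] tool [ 0.0003 -0.0477]
[288.2  96.5] [30.6 30.8] [ 0.5313 -0.1892] tool [ 0.015  -0.0855]
[230.   96.3] [30.4 30.8] [ 0.5022 -0.1866] tool [-0.0142 -0.0855]
```

```bash
python3 -m handwheel '[{"xyz":[0,0,0],"spin":-5.2,"claw":0.05},{"xyz":[0,0,0],"spin":-5.2,"claw":0.05},{"xyz":[0,0,0],"spin":-5.15,"claw":0.05},{"xyz":[0.005,-0.015,0],"spin":0,"claw":0.05},{"xyz":[0.01,-0.03,0],"spin":0,"claw":0.05},{"xyz":[0.012,-0.037,0],"spin":0,"claw":0.05},{"xyz":[0.012,-0.037,0],"spin":0,"claw":0.05},{"xyz":[0.012,-0.037,0],"spin":0,"claw":0.05},{"xyz":[0.012,-0.037,0],"spin":0,"claw":0.05},{"xyz":[0.012,-0.037,0],"spin":0,"claw":0.05},{"xyz":[0.009,-0.025,0],"spin":0,"claw":0.05},{"xyz":[0.0042,-0.015,0],"spin":0,"claw":0.05},{"xyz":[0,0,0],"spin":0,"claw":0.05},{"xyz":[0,0,0],"spin":0,"claw":0.05},{"xyz":[0,0,0],"spin":0,"claw":0.05}]'
python3 - <<'E'
from h import *
p,M=tcp();print(p,M[:,0]);im=robot.grab_frame("wrist");cv2.imwrite("pics/w18.png",im)
E
python3 cv.py pics/w18.png
```

```text
time: 29.15
ee_pos: [0.5468, 0.0075, 0.1231]
ee_rot: [0.0, 0.996, 0.091, -0.0]
ft_force: [0.1, -0.3, -2.6]
finger_gap: 0.0597
[0.54675691 0.00750005 0.12309589] [ 9.83587189e-01  1.80433475e-01 -5.20212373e-05]
[258.5 246.6] [33.3 42.4] [0.5466 0.0104] tool [ 0.0003 -0.0028]
[258.9 169.4] [43.2 46.2] [0.5387 0.0545] tool [ 0.0005 -0.0476]
[288.3  96.5] [30.2 30.9] [0.5463 0.0943] tool [ 0.0152 -0.0854]
[229.9  96.3] [30.1 30.6] [0.5175 0.0891] tool [-0.0141 -0.0855]
```

View pics/w18.png

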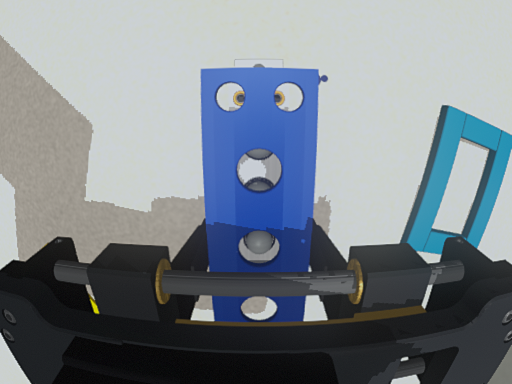

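```bash
python3 -m handwheel '[{"xyz":[0,-0.0008,0.015],"spin":0,"claw":0.05},{"xyz":[0,0,0.02],"spin":0,"claw":0.05},{"xyz":[0,0,0.015],"spin":0,"claw":0.05},{"xyz":[0,0,0.01],"spin":0,"claw":0.05},{"xyz":[0,0,0.006],"spin":0,"claw":0.05},{"xyz":[0,0,0],"spin":0,"claw":0.05},{"xyz":[0,0,0],"spin":0,"claw":0.05}]'
python3 - <<'E'
from h import *
p,M=tcp();print(p,M[:,0]);im=robot.grab_frame("wrist");cv2.imwrite("pics/w19.png",im);cv2.imwrite("pics/w19c.png",cv2.resize(im[60:270,190:330],None,fx=4,fy=2.8*1,interpolation=cv2.INTER_CUBIC))
E
python3 cv.py pics/w19.png
```

```text
time: 30.08
ee_pos: [0.5469, 0.0091, 0.0575]
ee_rot: [0.0, 0.996, 0.091, 0.0]
ft_force: [-0.1, -0.3, -1.9]
finger_gap: 0.0594
[0.54688915 0.00907698 0.05750848] [9.83334844e-01 1.81802589e-01 6.35665278e-04]
[258.5 246.4] [33.5 42.5] [0.5467 0.0121] tool [ 0.0003 -0.003 ]
[258.8 169.6] [43.6 45.8] [0.5387 0.0559] tool [ 0.0004 -0.0475]
[288.1  96.6] [30.3 30.5] [0.5462 0.0958] tool [ 0.0151 -0.0854]
[229.9  96.4] [30.1 30.7] [0.5175 0.0905] tool [-0.0141 -0.0855]
```

View pics/w19c.png

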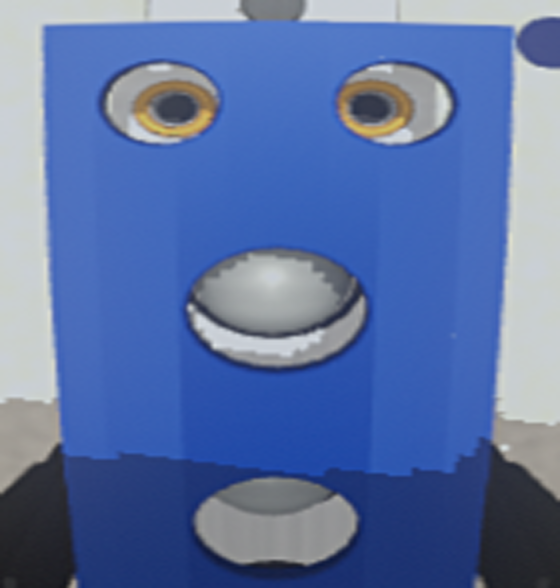

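```bash
python3 -m handwheel '[{"xyz":[0,0.0003,0.006],"spin":0,"claw":0.05},{"xyz":[0,0,0.005],"spin":0,"claw":0.05},{"xyz":[0,0,0],"spin":0,"claw":0.05},{"xyz":[0,0,0],"spin":0,"claw":0.05},{"xyz":[0,0,0],"spin":0,"claw":0.05}]'
python3 - <<'E'
from h import *
p,M=tcp();print(p,M[:,0]);im=robot.grab_frame("wrist");cv2.imwrite("pics/w20.png",im);cv2.imwrite("pics/w20c.png",cv2.resize(im[75:120,205:315],None,fx=7,fy=7,interpolation=cv2.INTER_CUBIC))
cv2.imwrite("pics/s20.png",cv2.resize(robot.grab_frame("scene")[120:240,180:340],None,fx=4,fy=4))
E
python3 cv.py pics/w20.png
```

```text
time: 30.75
ee_pos: [0.5468, 0.0088, 0.0462]
ee_rot: [0.0, 0.996, 0.091, 0.0]
ft_force: [-0.0, 0.1, -1.0]
finger_gap: 0.0594
[0.54675961 0.00878314 0.04621349] [9.83330515e-01 1.81827074e-01 1.14611461e-04]
[258.5 246.6] [34.3 41.9] [0.5466 0.0116] tool [ 0.0003 -0.0028]
[258.7 169.6] [43.7 45.6] [0.5385 0.0556] tool [ 0.0004 -0.0475]
[288.1  96.6] [30.  30.5] [0.5461 0.0955] tool [ 0.0151 -0.0853]
[229.9  96.4] [30.2 30.6] [0.5174 0.0902] tool [-0.0141 -0.0854]
```

View pics/w20c.png

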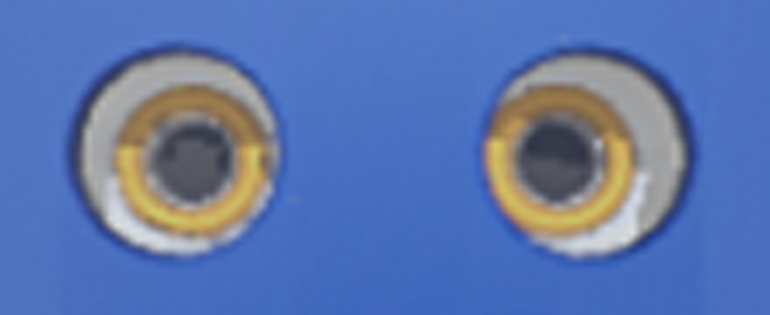

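View pics/s20.png

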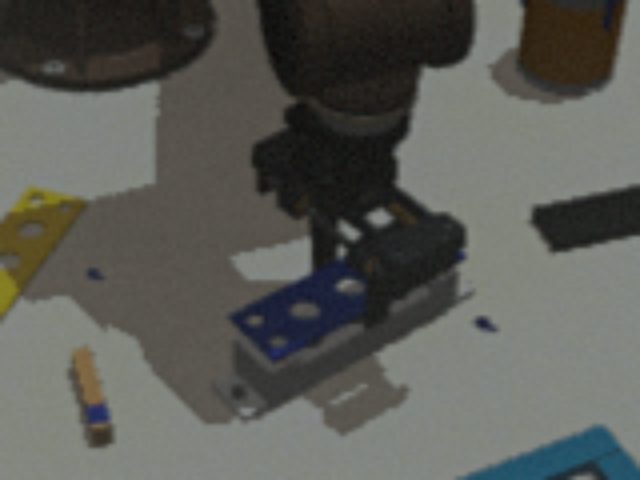

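```bash
python3 - <<'E'
from h import *
p,M=tcp();w=robot.get_calibration("wrist")
for q in [(231.9,97.4),(284.4,97.4)]:
    r=plane(w,q,.044,True)[0];print(r.round(4),(M.T@(np.r_[r,p[2]]-p))[:2].round(4))
E
```

```text
[0.5167 0.09  ] [-0.0149 -0.0853]
[0.546  0.0954] [ 0.015  -0.0853]
```

```bash
python3 - <<'E'
from h import *
for n,(a,b,c,d) in dict(top=(170,230,185,295),scene=(170,240,220,310)).items():
    cv2.imwrite(f"pics/{n}21.png",cv2.resize(robot.grab_frame(n)[a:b,c:d],None,fx=7,fy=7,interpolation=cv2.INTER_CUBIC))
s=robot.read_state();print(s["time"],s["qvel"],s["ee_pos"])
E
```

```text
30.95 [ 0.00043796  0.0001663  -0.00020023  0.00226     0.00091431 -0.00037219] [0.5467833  0.00881437 0.04622654]
```

View pics/top21.png

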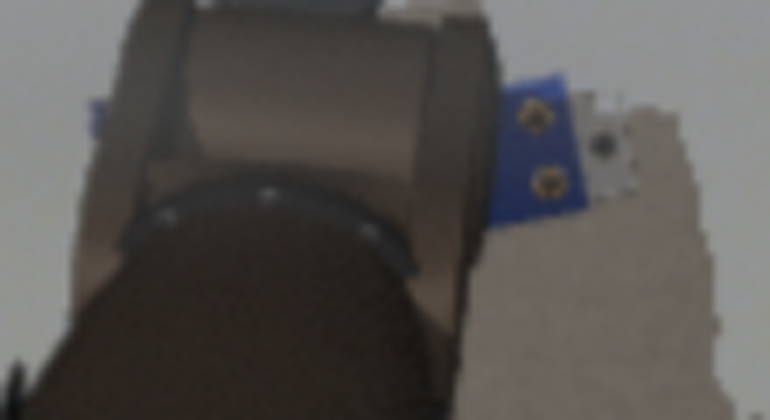

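View pics/scene21.png

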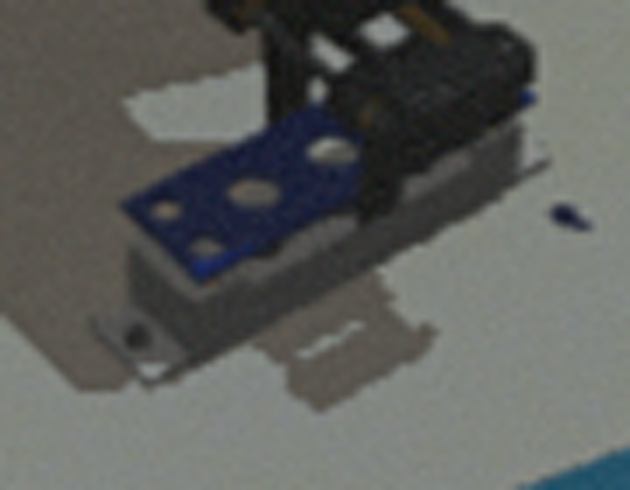

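The top view shows both far-end brass rings centred in their holes, at about (262,187) and (263,196) in the full frame. In the wrist view the near-end holes are within 1 mm of their threads. The arm is still, so I'm handing in.

```bash
python3 -c "
from cell import robot
robot.close_job()
s=robot.read_state();print(s['time'],s['ee_pos'],s['finger_gap'])"
```

```text
the job is handed in; nothing more can be done
the job is handed in; nothing more can be done
```

I put the three bright balls into the strip's cups and left the rust-brown ball in its pocket. I then lifted the smaller blue cover off its battens and handed in at about 31 s, still gripping it over the strip. Handing in reported no verdict.

**Last checks:**
- **Balls:** all three looked seated after the last placement, and a ball showed in both windows I could see through the cover.
- **Cover height:** its underside is about 59 mm above the bench by calculation, so about 15 mm above the end pads. The joints were at rest and the gripper opening was 59 mm. I saw no tilt or slip in the pictures.
- **Screw holes:** at the near end the holes are within about 1 mm of the threads in the wrist view. At the far end I checked only by eye, and the brass rings look centred in the top view.
- **Other things:** the tin, cup, brush and frame were never touched.

**Disagreement:** the fixed top camera and the wrist camera differed by about 2–2.5 mm in position. I followed the wrist camera, because it agreed with where the balls were actually gripped.

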